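# Lock a shoe last in the bench jack

## Robot

A 6-joint arm with a two-finger parallel gripper is mounted at the origin on the work surface. World frame = base frame: x ahead of the robot, y to its left, z up, the work surface at z = 0. Lengths are in mm, angles in rad, forces in N, time in s.
With the tool pointing down it reaches from about 350 to 850 mm from the base axis. Payload 8.1 kg.
Tool frame: the origin (TCP) lies on the centre line of the jaws, within the pads' length; the fingertips stand r.tips_ahead ahead of it and the grasp point (between the pads) lies 5 mm behind it (r.tips_ahead is the distance from the TCP to the fingertips, in mm); z points along the fingers, y is the line along which they close (so a half turn about z gives the same grasp; the last joint's range is limited). The gripper opens to 85 mm and grips with 20 to 120 N. Pads are 22 mm wide; open, the fingers measure 114 mm over their backs; the gripper's body (76 mm by 85 mm) begins 54 mm behind the grasp point. The pads swing forward as they close: fully open they stand 13 mm farther back than shut.
Start: joints at [1.142, 0.13, 1.488, -0, 1.523, -0.085], TCP at [202.219, 564.901, 245.292] pointing down, gripper open.
Joint ranges: [-2.96, 2.96], [-0.89, 2.26], [0.02, 2.5], [-1.34, 4.48], [0, 2.73], [-2.66, 2.66]. Speed limits (rad/s): [2.39, 2.39, 2.79, 3.14, 3.14, 3.14].

## Interface

Orientations are given as a unit quaternion [w, x, y, z].
In Python, from bench import r gives the robot as it stands.
- The arm moves only by the tool nudge_tcp, called after "Emit:" as name(argument=value, ...) on one line, values as JSON. Schema: {"type":"object","properties":{"moves":{"type":"string"},"only":{"type":"string"},"quiet":{"type":"boolean"},"lines":{"type":"string"}},"required":["moves"],"additionalProperties":false}. moves is a string of 1 to 10 rows, parted by a bar, with the numbers parted by commas; each row has 7 numbers: dx, dy, dz in shares of the most that a row can go, 1 being 62.5 mm, then a rotation vector rx, ry, rz in shares of 180 degrees (1.0 is 180 degrees), then the opening from 0.0 (shut) to 1.0 (fully open); each row shifts and turns the commanded pose from where the row before left it, along the tool's axes as they then stand; what a row does not reach is not made up. A row lasts 1/8 s, in which the tool goes at most 62.5 mm and 0.188 rad, less where a joint would pass 70% of its speed; a pose out of reach is approached as far as the arm can. The fingers move at their own pace and stop on an object; the grip force is fixed at half the most. Time passes only in rows, so rows that do not move let the fingers close. The tool returns the time, the measured TCP pose, the force, the opening and the grip force at its end. only (a regular expression) keeps the lines of the reply that match it, lines (a string "A,B") keeps lines A to B, and quiet returns only ok. No shift or turn number may pass 1 either way. Input that does not fit is refused with a message, and nothing moves.
- r.get_obs(): the state, without advancing time (a new reading comes with each control period).
- r.capture(name): name is "scene" or "top" or "wrist"; returns a dict with "color" (480x640x3 uint8, red, green, blue), "intrinsics" (3x3 intrinsics, pixels), "D" ([k1, k2, p1, p2, k3] as OpenCV has them; the pictures are not rectified), "cam_to_world" (4x4, takes a point from camera to world coordinates); the wrist camera has in their place "hand_eye" (4x4, takes a point from camera to tool coordinates, whose origin is the TCP and whose axes are the flange's). Camera axes: x right, y down, z forward; pixel columns grow to the right and rows downward; lengths in mm; the calibration is good to about 2 mm. A picture is of the moment at which its call begins: read the wrist's pose just before it. There is no depth.
- r.finish_job(): hands the job in; it is judged then, once.
The state is a dict: "t": time; "q": joint angles; "dq": joint speeds; "joint_efforts": joint torques, N m; "ee_pos": TCP position; "ee_rot": TCP orientation; "contact_force": force on the tool from outside, world axes, zero at the start; "moment": the same for the moment, N m; "opening": opening from 0.0 (shut) to 1.0 (fully open); "finger_force": force on a finger pad.
Only numpy, scipy, OpenCV 4.12 (cv2) and the standard library are available. Lean on these libraries where they do the work, as an engineer would, in place of code of your own. Each camera call takes 0.05 s, during which the arm holds its last target. There are 200 camera calls.

## Task

Lock the yellow shoe last into the blue bench jack: pull the red knob straight out to its on detent, set the last gently down in the jack's bed, sole down with the toe pointing away from the knob, and then push the knob fully home so that its clamp traps the heel. Leave the shoe brush, the polish tin and the can where they are.

Things in the scene. Friction and masses are not known exactly. Their poses are not given: they have to be found in the camera images.
- lock_knob (a joint): travel of the red push-pull knob, m: 0 = fully home (clamp down), 0.045 = fully out at its on detent (clamp lifted). Starts home. Bistable: a detent spring drives it to the nearer end, turning over at 0.0225; leaving home takes about 7 N outward, leaving the out detent about 4 N inward. Both ends are solid stops.
- knob_grip (a point): centre of the red knob's head (42 mm across, 26 mm long); moves with the knob. Its z axis is the pull-out direction: 40 degrees from vertical, up and away from the bed, towards the jack's -x. Its y axis is level. Under the head is a 14 mm stem; with the knob home the head's underside is 26 mm from the steel guide bush (38 mm across).
- jack: fixed blue last jack; origin under its centre on the table, z up, x from the knob end to the toe end. Base 270 mm long (x -115 to +155 mm), 120 mm wide, with a cross foot 200 mm wide at x = -60 mm. Knob home: head centre at x = -111 mm, height 168 mm. A column 26 x 34 mm at x = -89 mm carries the guide bush.
- bed (a point): where the seated last's origin belongs: on the black rubber bed, 20 mm above the table, 50 mm from the jack's origin along x. Axes as the jack's; the toe must point along x. Six black stops (tops 38 mm above the table) stand at heel, toe, both sides of the heel and of the ball; they lean outward 20 degrees as a lead-in and leave about 4 mm of play each way.
- last: yellow plastic shoe last (foot form), 180 mm long, 60 mm wide at the ball, 85 mm high, 0.25 to 0.5 kg, standing on its sole; origin at the centre of the sole's underside, x to the toe, z up. Top ridge 38 mm wide, flat from x = -34 to +4 mm, its sides upright from 47 mm to 85 mm. The heel's upper rear corner is cut to a slanted flat from x = -90 mm, height 38 mm.
- last_ridge (a point): middle of the last's flat ridge top, 15 mm towards the heel from the origin, 85 mm above the sole: the place to grip, fingers on both sides across y. Axes as the last's.
- last_toe (a point): foremost point of the last's toe, 90 mm ahead of its origin and 8 mm above the sole
- shoe_brush: shoe brush, 160 x 50 x 50 mm, dark wood back on grey bristles; bystander; origin at the centre of its underside, long axis x
- polish_tin: flat round polish tin, 86 mm across, 28 mm high; bystander; origin at the centre of its underside
- cement_can: closed can of cement, 80 mm across, 110 mm high, red label; bystander; origin at the centre of its underside
- clamp_pad (a point): foot of the black clamp pad (22 mm across) on the lower end of the knob's stem, 127 mm from knob_grip; moves with the knob. Home, it stands 3 mm from the slanted heel flat of a seated last; out, it is clear of the bed, so the last can come straight down. Axes as knob_grip.
- hoop (a point): middle of the level crossbar of the jack's steel carrying hoop (10 mm bar), at jack x = -100 mm, height 253 mm; legs at y = +-85 mm lean from x = -60 mm at the foot to -88 mm at height 220 mm. The bar stops the gripper from coming straight down on the knob; the way in along the knob's own axis is free.

How it is judged (in metres and radians):
On the way, in this order (a step that is already met when the one before it is completed fails the run):
1. the knob is pulled out to its on detent (value of joint lock_knob above 0.04 m), for 0.2 s.
2. the last rests in the bed, toe away from the knob, let go, with the knob still out (value of joint lock_knob above 0.037 m and horizontal distance between last and bed below 0.01 m and z of last in the frame of bed below 0.005 m and x of last_toe in the frame of bed above 0.078 m and angle between the x axis of last and the x axis of bed, either way round below 0.14 rad and angle between last's own z axis and vertical below 0.06 rad and contact force between the fingers and last below 0.1 N and linear speed of last below 0.02 m/s), for 0.2 s.
At the end, for the whole second after the job is handed in: The knob is home (within 5 mm) and the last rests in the bed: origin within 10 mm of the bed point, no more than 5 mm above it, toe away from the knob within 0.14 rad, upright within 0.06 rad, at rest and let go (value of joint lock_knob below 0.005 m and horizontal distance between last and bed below 0.01 m and z of last in the frame of bed below 0.005 m and x of last_toe in the frame of bed above 0.078 m and angle between the x axis of last and the x axis of bed, either way round below 0.14 rad and angle between last's own z axis and vertical below 0.06 rad and linear speed of last below 0.01 m/s); the robot touches nothing.
It fails at once if the shoe brush is moved more than 30 mm (distance of shoe_brush from where it was at the start of the episode above 0.03 m).
It fails at once if the polish tin is moved more than 30 mm (distance of polish_tin from where it was at the start of the episode above 0.03 m).
It fails at once if the can is moved more than 30 mm (distance of cement_can from where it was at the start of the episode above 0.03 m).
It fails at once if the last is dropped or thrown into the bed (moving over 0.5 m/s within 40 mm above it) rather than set down (horizontal distance between last and bed below 0.04 m and z of last in the frame of bed below 0.04 m and linear speed of last above 0.5 m/s).
It also fails if it takes over 64 s, if anything falls off the work surface, if the arm or the gripper's body presses on something with over 40 N, if the wrist force passes 120 N, or if a joint passes its speed limit or range.

## Working session

There is one attempt and no reset: what is moved stays moved. The work goes in short steps, Python scripts to look and compute and a tool call to move; the robot and the scene stay as the last step left them, time stands still between calls to the robot, and variables do not carry over. Pictures are saved under pics/ and viewed, at most 11 in all, crops included, and the job is handed in when it is done.

```bash
ls; mkdir -p pics; python3 - <<'E'
from bench import r
import cv2
o=r.get_obs();print({k:o[k] for k in('t','ee_pos','ee_rot','opening')},r.tips_ahead)
for n in('scene','top'):
    c=r.capture(n);cv2.imwrite(f'pics/{n}0.png',c['color'][:,:,::-1]);print(n,c['intrinsics'].tolist(),c['D'],c['cam_to_world'].round(3).tolist())
E
```

```text
bench.py
pics
{'t': 0.0, 'ee_pos': array([201.9973586 , 564.40656703, 244.24180049]), 'ee_rot': array([-2.42320024e-04,  1.71054268e-01,  9.85261164e-01, -9.04343187e-04]), 'opening': 1.0016284139960292} 14.0
scene [[516.2682249899653, 0.0, 327.3194201619002], [0.0, 516.2682249899653, 249.77849567369404], [0.0, 0.0, 1.0]] [-0.05744976  0.          0.          0.          0.        ] [[-0.846, 0.369, -0.386, 1061.79], [0.534, 0.601, -0.595, 702.374], [0.013, -0.709, -0.705, 1023.473], [0.0, 0.0, 0.0, 1.0]]
top [[474.88751885789986, 0.0, 321.1986753344187], [0.0, 474.88751885789986, 239.56676269010916], [0.0, 0.0, 1.0]] [-0.04987865  0.          0.          0.          0.        ] [[0.017, -0.999, 0.051, 545.497], [-1.0, -0.017, 0.013, 11.19], [-0.012, -0.051, -0.999, 1063.21], [0.0, 0.0, 0.0, 1.0]]
```

View pics/top0.png

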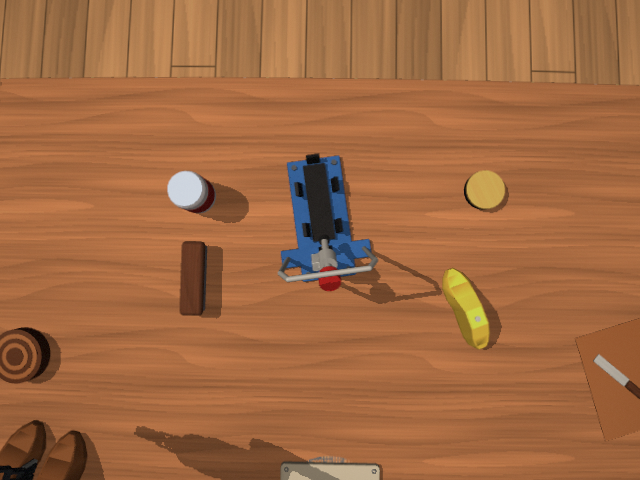

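View pics/scene0.png

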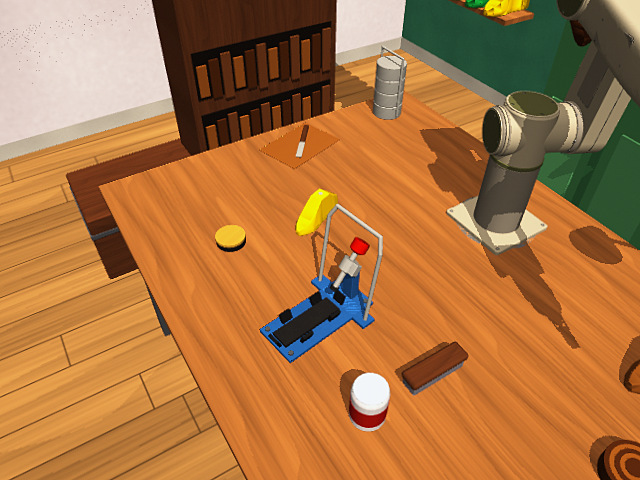

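The top view shows the jack's knob at (330,279), its bed at about (318,203), and the hoop bar at row 272. The last is at (467,310), the tin at (486,190), the can at (188,190) and the brush at (193,278). The scene view agrees. Next I measure.

```bash
cat > h.py <<'E'
import numpy as np,cv2
from bench import r
from scipy.spatial.transform import Rotation as R
def ray(c,uv,T=None):
    T=c['cam_to_world'] if T is None else T
    p=cv2.undistortPoints(np.array([[uv]],float),c['intrinsics'],c['D'])[0,0]
    d=T[:3,:3]@np.r_[p,1]; return T[:3,3],d/np.linalg.norm(d)
def plane(c,uv,z,T=None):
    o,d=ray(c,uv,T); return o+d*(z-o[2])/d[2]
def tri(rays):
    A=sum(np.eye(3)-np.outer(d,d) for o,d in rays); b=sum((np.eye(3)-np.outer(d,d))@o for o,d in rays)
    p=np.linalg.solve(A,b); return p,[np.linalg.norm(np.cross(p-o,d)) for o,d in rays]
def pose():
    o=r.get_obs(); T=np.eye(4);w,x,y,z=o['ee_rot'];T[:3,:3]=R.from_quat([x,y,z,w]).as_matrix();T[:3,3]=o['ee_pos'];return T
def mask(c,h0,h1,s,v,box):
    h=cv2.cvtColor(c['color'],cv2.COLOR_RGB2HSV);H,S,V=h[...,0],h[...,1],h[...,2]
    m=((H>=h0)&(H<=h1) if h0<h1 else (H>=h0)|(H<=h1))&(S>=s)&(V>=v)
    b=np.zeros_like(m);x0,y0,x1,y1=box;b[y0:y1,x0:x1]=1;return (m&b).astype(np.uint8)
def big(m):
    cs=cv2.findContours(m,cv2.RETR_EXTERNAL,cv2.CHAIN_APPROX_NONE)[0];return max(cs,key=cv2.contourArea)
E
python3 - <<'E'
from h import *
t=r.capture('top');s=r.capture('scene')
kt=big(mask(t,174,4,170,80,(300,255,360,300)));ks=big(mask(s,174,4,170,80,(340,225,380,270)))
for k in(kt,ks):print(cv2.boundingRect(k),cv2.minEnclosingCircle(k))
f=lambda k:np.array(cv2.minEnclosingCircle(k)[0])
print('knob',tri([ray(t,f(kt)),ray(s,f(ks))]))
h=cv2.cvtColor(t['color'],cv2.COLOR_RGB2HSV)
m=np.zeros((480,640),np.uint8);m[150:245,285:355]=(h[150:245,285:355,2]<60)
k=big(cv2.morphologyEx(m,cv2.MORPH_OPEN,np.ones((13,13))));rc=cv2.minAreaRect(k);print('bed',rc)
P=np.array([plane(t,p,20)[:2] for p in cv2.boxPoints(rc)]);print(P.round(1),P.mean(0))
b=big(mask(t,100,125,100,40,(270,140,390,300)));print('blue',cv2.boundingRect(b))
y=big(mask(t,22,34,120,80,(430,255,510,360)));print('last',cv2.minAreaRect(y),[plane(t,p,40)[:2].round(1).tolist() for p in cv2.boxPoints(cv2.minAreaRect(y))])
A=cv2.resize(t['color'][255:360,425:510],None,fx=5,fy=5,interpolation=2)
B=cv2.resize(s['color'][180:245,280:350],None,fx=5,fy=5,interpolation=2)
C=np.zeros((530,790,3),np.uint8);C[:525,:425]=A;C[:325,430:780]=B;cv2.imwrite('pics/crop1.png',C[:,:,::-1])
E
```

```text
(319, 276, 22, 15) ((329.5, 281.0), 10.920265197753906)
(350, 237, 19, 18) ((359.0, 245.5), 9.394247055053711)
knob (array([515.19383885,   4.05696227, 160.86773667]), [np.float64(2.7103582253256047), np.float64(2.7103582253255394)])
bed ((318.7216491699219, 201.74032592773438), (75.69039916992188, 22.605344772338867), 82.303955078125)
[[762.   69. ]
 [769.5  19.4]
 [603.   -5.7]
 [595.6  43.5]] [682.51223537  31.55057574]
blue (281, 156, 90, 118)
last ((465.6551513671875, 303.637939453125), (76.69217681884766, 27.854299545288086), 68.19859313964844) [[529.3, -229.2], [552.4, -285.0], [400.7, -347.3], [378.0, -291.7]]
```

View pics/crop1.png

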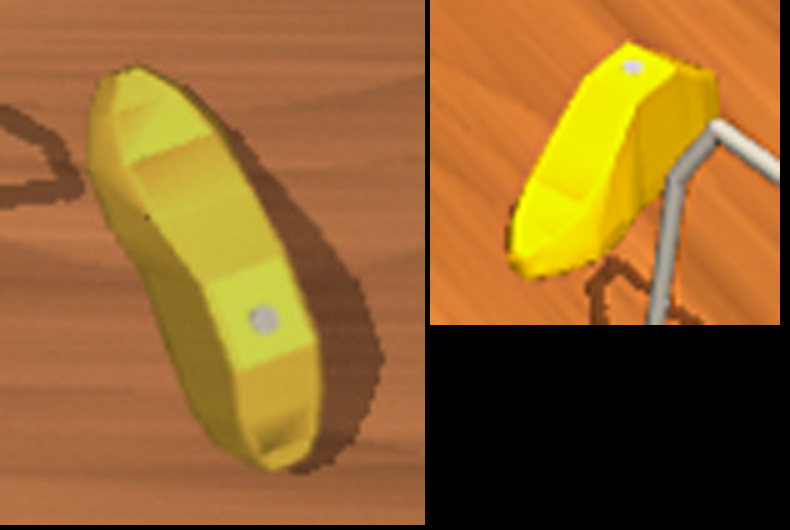

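The crop shows the toe at the upper-left end (far from the robot, towards +y). The marker dot on the ridge is at top pixel (477.6,319) and scene pixel (320.4,193.4). I'm moving towards the knob axis for a wrist-camera look.

The rows are not in the units I measure in: shifts go in shares of 62.5 mm and turns go in shares of 180 degrees. I convert before sending: -46 mm is -0.736, -40 mm is -0.64.

Emit:
nudge_tcp(moves="-0.64,-0.736,-0.064,0,0,0,1 | -0.64,-0.736,-0.064,0,0,0,1 | -0.64,-0.736,-0.064,0,0,0,1 | -0.64,-0.736,-0.064,0,0,0,1 | -0.64,-0.736,-0.064,0,0,0,1 | -0.64,-0.736,-0.064,0,0,0,1 | -0.64,-0.736,-0.064,0,0,0,1 | -0.64,-0.736,-0.064,0,0,0,1 | -0.64,-0.736,-0.064,0,0,0,1 | -0.64,-0.736,-0.064,0,0,0,1")

```text
t: 1.45
ee_pos: [424.1, -5.0, 285.6]
ee_rot: [0.0, 0.171, 0.985, 0.0]
contact_force: [1.2, 1.5, -0.5]
opening: 1.002
finger_force: 0.0
```

Emit:
nudge_tcp(moves="0,0,0,0,0,-0.0525,1 | 0,0,0,0,0,-0.0525,1 | 0,0,0,0,0,-0.0525,1 | 0,0,0,0,-0.0557,0,1 | 0,0,0,0,-0.0557,0,1 | 0,0,0,0,-0.0557,0,1 | 0,0,0,0,-0.0557,0,1 | 0,0,0,0,0,0,1")

```text
t: 2.45
ee_pos: [479.6, -13.3, 285.0]
ee_rot: [0.32, -0.073, 0.944, 0.033]
contact_force: [-0.4, -0.7, -0.7]
opening: 1.003
finger_force: 0.0
```

```bash
cat >> h.py <<'E'
def need(p,Rm):
    "tool-axis shift and rotation vector to bring TCP to p with orientation Rm"
    T=pose();return (T[:3,:3].T@(np.array(p)-T[:3,3])).round(1),R.from_matrix(T[:3,:3].T@Rm).as_rotvec().round(3)
def knobR(yaw):
    c,s=np.cos(yaw),np.sin(yaw);S,C=np.sin(np.radians(40)),np.cos(np.radians(40))
    z=np.array([S*c,S*s,-C]);y=np.array([-s,c,0]);return np.c_[np.cross(y,z),y,z]
def downR(yaw):
    "tool y = left of heading yaw, pointing down"
    c,s=np.cos(yaw),np.sin(yaw);z=np.array([0,0,-1.]);y=np.array([-s,c,0]);return np.c_[np.cross(y,z),y,z]
E
python3 - <<'E'
from h import *
t=r.capture('top');s=r.capture('scene');print('ridge',tri([ray(t,(477.6,319)),ray(s,(320.4,193.4))]))
print(pose()[:3,3],need([427,-9,282],knobR(.151)))
w=r.capture('wrist');print(w['hand_eye'].round(3).tolist(),w['intrinsics'].tolist());cv2.imwrite('pics/w1.png',w['color'][:,:,::-1])
E
```

```text
ridge (array([ 436.89943904, -302.32189983,   77.9837033 ]), [np.float64(0.3067236088248619), np.float64(0.3067236088247471)])
[479.4271512  -12.6636069  287.37324048] (array([ 44. ,  11.9, -26.7]), array([ 0.017, -0.044, -0.001]))
[[-0.0, -0.966, -0.259, 65.295], [1.0, 0.0, -0.001, -0.691], [0.001, -0.259, 0.966, -128.747], [0.0, 0.0, 0.0, 1.0]] [[347.78778431921387, 0.0, 321.0993871163955], [0.0, 347.78778431921387, 244.52563603292154], [0.0, 0.0, 1.0]]
```

View pics/w1.png

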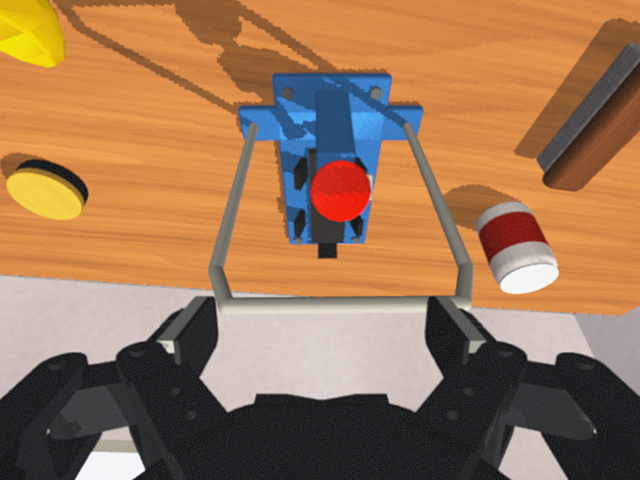

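The wrist picture shows the knob face at (340,190) with a radius of about 30, and the hoop bar at row 305 across columns 215–470. The way in along the axis is free. The earlier pose was partly out of reach, so I'm checking the joints.

```bash
cat >> h.py <<'E'
def knobw():
    T=pose();w=r.capture('wrist');W=T@w['hand_eye'];k=big(mask(w,172,6,170,80,(150,20,500,330)));(c,rad)=cv2.minEnclosingCircle(k);el=cv2.fitEllipse(k)
    return w,W,el,rad
E
python3 - <<'E'
from h import *
print(r.get_obs()['q'].round(3))
w,W,el,rad=knobw();print(el,rad)
o,d=ray(w,el[0],W);
a=-knobR(.151)[:,2]
for D in (347.8*21/rad,):print('by size',o+d*D/(W[:3,:3].T@d)[2])
K=np.array([523.4,7.3,168])+13*a;print('face pred',K,'ray miss',(o+d*((K-o)@d))-K)
E
```

```text
[-0.373 -0.893  2.323  0.357  1.157 -2.152]
((339.7896728515625, 189.43817138671875), (58.61587142944336, 60.83213424682617), 13.708333969116211) 31.146038055419922
by size [510.51910152   5.91489845 178.54319325]
face pred [515.1388455    6.04299748 177.95857776] ray miss [-2.25297125  0.47854831 -1.97206958]
```

```bash
python3 - <<'E'
from h import *
Rk=knobR(.151);a=-Rk[:,2];K=np.array([521.5,7.5,166.5]);print(need(K+60*a,Rk))
q=r.get_obs()['q'];Rz=lambda t:R.from_euler('z',t);Ry=lambda t:R.from_euler('y',t)
print((Rz(q[0])*Ry(q[1]+q[2])*Rz(q[3])*Ry(q[4])*Rz(q[5])).as_matrix().round(3),pose().round(3))
E
```

```text
(array([42. , 12.2, 63.9]), array([ 0.017, -0.042,  0.   ]))
[[ 0.161 -0.783  0.6  ]
 [-0.987 -0.12   0.109]
 [-0.013 -0.61  -0.792]] [[-7.83000e-01 -1.61000e-01  6.00000e-01  4.79887e+02]
 [-1.20000e-01  9.87000e-01  1.09000e-01 -1.22520e+01]
 [-6.10000e-01  1.30000e-02 -7.92000e-01  2.88599e+02]
 [ 0.00000e+00  0.00000e+00  0.00000e+00  1.00000e+00]]
```

In the tool's units: 25 mm is 0.4, 15 mm is 0.24.

```bash
cat > log.py <<'E'
from bench import r
import json
o=r.get_obs();print('q',o['q'].round(3));open('log.txt','a').write(json.dumps([list(map(float,o['q'])),list(map(float,o['ee_pos']))])+'\n')
E
python3 log.py
```

```text
q [-0.373 -0.893  2.322  0.357  1.156 -2.153]
```

Emit:
nudge_tcp(moves="0.16,0.096,0.4,0,0,0,1 | 0.16,0.096,0.24,0,0,0,1 | 0,0,0,0,0,0,1")

```text
t: 3.02
ee_pos: [485.8, 2.5, 242.9]
ee_rot: [0.319, -0.075, 0.944, 0.033]
contact_force: [-1.3, 0.1, 0.8]
opening: 0.997
finger_force: 0.0
```

```bash
python3 log.py
```

```text
q [-0.316 -0.87   2.393  0.342  1.053 -2.129]
```

Emit:
nudge_tcp(moves="0.16,0,0.192,0,0,0,1 | 0.16,0,0.192,0,-0.0064,0,1 | 0,0,0,0.0054,-0.0064,0,1")

```text
t: 3.4
ee_pos: [489.3, 0.7, 210.7]
ee_rot: [0.338, -0.07, 0.938, 0.026]
contact_force: [-0.3, 0.4, 0.2]
opening: 0.996
finger_force: 0.0
```

```bash
python3 log.py
python3 - <<'E'
from h import *
Rk=knobR(.151);a=-Rk[:,2];K=np.array([521.5,7.5,166.5]);print(need(K+60*a,Rk))
w,W,el,rad=knobw();print(el,rad)
o,d=ray(w,el[0],W);P=K+13*a;print('by size',o+d*(347.8*21/rad)/(W[:3,:3].T@d)[2],'miss',(o+d*((P-o)@d))-P)
E
```

```text
q [-0.314 -0.892  2.476  0.361  0.952 -2.153]
(array([ 3.3,  1.9, -5. ]), array([ 0.001, -0.006, -0.002]))
((326.9281921386719, 270.3117980957031), (77.22771453857422, 82.35005950927734), 171.43685913085938) 41.625614166259766
by size [507.04556261   5.52555489 177.34877054] miss [-1.30391727  0.1195568  -2.09918545]
```

In the tool's units: 15 mm is 0.24, 2 mm is 0.032.

Emit:
nudge_tcp(moves="0.032,0.016,0.24,0,0,0,1 | 0.032,0.016,0.24,0,0,0,1 | 0,0,0.24,0,0,0,1 | 0,0,0.24,0,0,0,1 | 0,0,0,0,0,0,1")

```text
t: 4.08
ee_pos: [524.4, 8.7, 163.1]
ee_rot: [0.338, -0.071, 0.938, 0.027]
contact_force: [0.1, -0.2, -1.3]
opening: 0.997
finger_force: 0.0
```

```bash
python3 log.py
python3 - <<'E'
from h import *
Rk=knobR(.151);a=-Rk[:,2];K=np.array([521.,7.6,165.5]);print(need(K-5*a,Rk))
w,W,el,rad=knobw();cv2.imwrite('pics/w2.png',w['color'][:,:,::-1])
E
```

```text
q [-0.254 -0.669  2.447  0.381  0.75  -2.174]
(array([ 1.2, -0.6,  0.9]), array([ 0.002, -0.006, -0.001]))
```

View pics/w2.png

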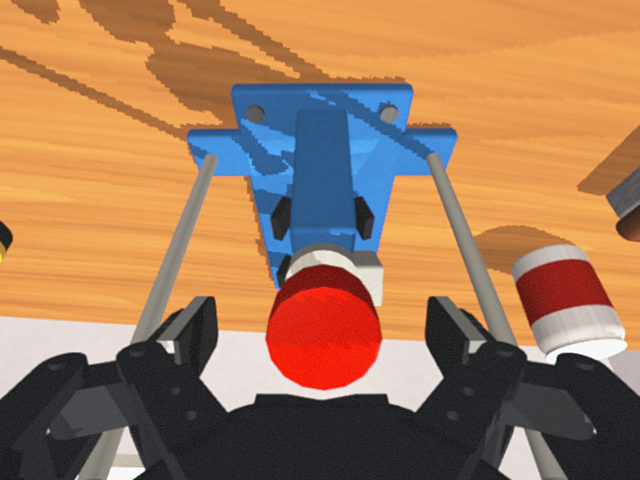

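The knob head sits at (323,335), centred between the open pads at columns 215 and 428. I'll close the gripper and pull.

Emit:
nudge_tcp(moves="0,0,0,0,0,0,0 | 0,0,0,0,0,0,0 | 0,0,0,0,0,0,0 | 0,0,0,0,0,0,0 | 0,0,0,0,0,0,0 | 0,0,0,0,0,0,0")

```text
t: 4.88
ee_pos: [524.2, 9.4, 164.4]
ee_rot: [0.339, -0.071, 0.938, 0.027]
contact_force: [-16.9, 5.3, 12.0]
opening: 0.474
finger_force: 57.9
```

Emit:
nudge_tcp(moves="0,0,-0.096,0,0,0,0 | 0,0,-0.128,0,0,0,0 | 0,0,-0.128,0,0,0,0 | 0,0,-0.128,0,0,0,0 | 0,0,-0.128,0,0,0,0 | 0,0,-0.128,0,0,0,0 | 0,0,0,0,0,0,0 | 0,0,0,0,0,0,0")

```text
t: 5.88
ee_pos: [495.3, 4.9, 199.1]
ee_rot: [0.339, -0.071, 0.938, 0.028]
contact_force: [4.8, 6.3, -1.3]
opening: 0.467
finger_force: 78.5
```

```bash
python3 log.py
```

```text
q [-0.297 -0.857  2.481  0.364  0.908 -2.154]
```

Emit:
nudge_tcp(moves="0,0,0,0,0,0,1 | 0,0,0,0,0,0,1 | 0,0,0,0,0,0,1 | 0,0,0,0,0,0,1 | 0,0,0,0,0,0,1")

```text
t: 6.5
ee_pos: [495.2, 3.9, 198.7]
ee_rot: [0.339, -0.071, 0.938, 0.027]
contact_force: [-0.6, -0.2, 0.4]
opening: 1.001
finger_force: 0.0
```

```bash
python3 - <<'E'
from h import *
t=r.capture('top');s=r.capture('scene');w,W,el,rad=knobw();print(el,rad);Rk=knobR(.151);a=-Rk[:,2]
K=np.array([521.,7.6,165.5])+45*a
ks=big(mask(s,172,6,170,80,(310,200,390,280)));print(cv2.boundingRect(ks),'was 350,237,19,18')
c=pose()
E
```

```text
((323.70147705078125, 301.6007385253906), (69.7784423828125, 115.4178466796875), 90.1155014038086) 56.58642578125
(360, 226, 15, 13) was 350,237,19,18
```

Emit:
nudge_tcp(moves="-0.08,0,-0.096,0,0,0,1 | -0.16,0,-0.192,0,0,0,1 | -0.208,0,-0.24,0,0,0,1 | -0.208,0,-0.24,0,0,0,1 | -0.208,0,-0.24,0,0,0,1 | -0.208,0,-0.24,0,0,0,1 | 0,0,0,0,0,0,1")

```text
t: 7.52
ee_pos: [497.7, 3.8, 304.4]
ee_rot: [0.34, -0.071, 0.937, 0.026]
contact_force: [-0.1, 0.4, -0.1]
opening: 0.999
finger_force: 0.0
```

```bash
python3 log.py
python3 - <<'E'
from h import *
w,W,el,rad=knobw();print(el,rad);Rk=knobR(.151);a=-Rk[:,2]
s=r.capture('scene');ks=big(mask(s,172,6,170,80,(310,200,390,280)));print(cv2.boundingRect(ks))
P=np.array([521.,7.6,165.5])+58*a;o,d=ray(w,el[0],W);print('miss',(o+d*((P-o)@d))-P,'size',o+d*(347.8*21/rad)/(W[:3,:3].T@d)[2],P)
E
```

```text
q [-0.296 -0.879  2.303  0.318  1.093 -2.073]
((323.7410888671875, 140.01194763183594), (76.18768310546875, 80.243896484375), 179.0892333984375) 41.012290954589844
(360, 226, 15, 13)
miss [-0.08894149  0.24168871 -0.03836098] size [480.06687836   1.58253791 215.03413695] [484.14254147   1.99183491 209.9305777 ]
```

The knob moved 45 mm and stays out. Next I look at the last from above.

In the tool's units: -49 mm is -0.784, 18 mm is 0.288, 0.175 rad / 3.1416 = 0.0557.

Emit:
nudge_tcp(moves="0,0,0,0,0.0557,0,1 | 0,0,0,0,0.0557,0,1 | 0,0,0,0,0.0557,0,1 | 0,0,0,0,0.0557,0,1 | 0.288,-0.784,0,0,0,0,1 | 0.288,-0.784,0,0,0,0,1 | 0.288,-0.784,0,0,0,0,1 | 0.288,-0.784,0,0,0,0,1 | 0.288,-0.784,0,0,0,0,1 | 0.288,-0.784,0,0,0,0,1")

```text
t: 8.88
ee_pos: [433.5, -304.1, 300.2]
ee_rot: [-0.004, -0.076, 0.997, 0.002]
contact_force: [0.8, 0.3, -0.4]
opening: 1.005
finger_force: 0.0
```

Emit:
nudge_tcp(moves="0,0,0.192,0,0,0.0573,1 | 0,0,0.192,0,0,0.0573,1 | 0,0,0.192,0,0,0.0573,1 | 0,0,0.192,0,0,0.0573,1 | 0,0,0.192,0,0,0.0573,1 | 0,0,0.192,0,0,0.0573,1 | 0,0,0.192,0,0,0.0573,1 | 0,0,0.192,0,0,0.0573,1")

```text
t: 9.88
ee_pos: [433.2, -302.2, 203.7]
ee_rot: [-0.004, 0.603, 0.798, -0.002]
contact_force: [0.9, 0.7, -0.2]
opening: 1.002
finger_force: 0.0
```

Emit:
nudge_tcp(moves="0,0,0,0,0,0.0573,1 | 0,0,0,0,0,0.0573,1 | 0,0,0,0,0,0.0573,1 | 0,0,0,0,0,0.0573,1 | 0,0,0,0,0,0.0573,1 | 0,0,0,0,0,0.0573,1 | 0,0,0,0,0,0.0573,1 | 0,0,0,0,0,0.0573,1 | 0,0,0,0,0,0,1")

```text
t: 11.0
ee_pos: [433.3, -302.3, 204.4]
ee_rot: [-0.002, 0.979, 0.206, -0.004]
contact_force: [-0.2, 0.6, 0.3]
opening: 1.003
finger_force: 0.0
```

```bash
python3 log.py
python3 - <<'E'
from h import *
print(need([437,-302,200],downR(.39+np.pi)))
T=pose();w=r.capture('wrist');cv2.imwrite('pics/w3.png',w['color'][:,:,::-1]);np.savez('w3.npz',T=T,c=w['color'])
E
```

```text
q [-0.704 -0.033  1.732 -0.004  1.451  0.453]
(array([3.6, 1.3, 4.3]), array([-0.006,  0.007,  0.024]))
```

View pics/w3.png

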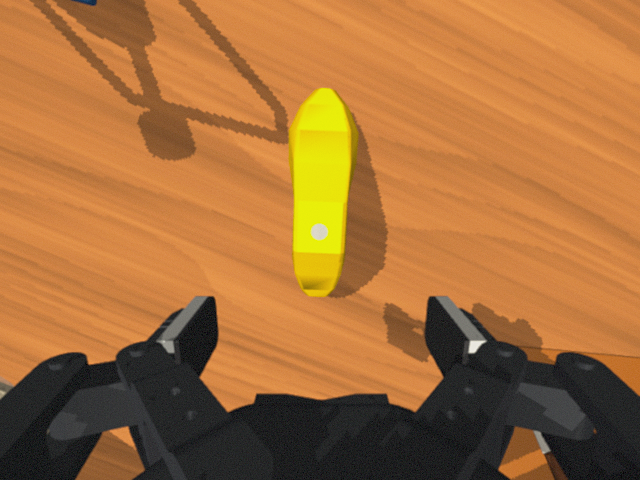

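The last is centred below the gripper. Its ridge dot is at (319,232), its toe tip at (324,88), and the ridge flat spans rows 201–253.

```bash
python3 - <<'E'
from h import *
T=pose();w=r.capture('wrist');W=T@w['hand_eye']
h=cv2.cvtColor(w['color'],cv2.COLOR_RGB2HSV);m=np.zeros((480,640),np.uint8);m[215:250,300:340]=(h[215:250,300:340,1]<120)
dot=cv2.minEnclosingCircle(big(m))[0];print(dot)
y=big(mask(w,22,34,120,80,(250,60,400,310)))[:,0];tip=y[y[:,1]<=y[:,1].min()+2].mean(0);print(tip)
t=r.capture('top');s=r.capture('scene')
D=tri([ray(t,(477.6,319)),ray(s,(320.4,193.4)),ray(w,dot,W)]);print('dot tri',D)
d=plane(w,dot,D[0][2],W);p=plane(w,tip,8,W);print(d,p,'len',np.linalg.norm((p-d)[:2]),'heading',np.arctan2(*(p-d)[[1,0]]))
for a,b in[((293.5,251),(293.5,203)),((345,251),(347,203))]:
    v=plane(w,b,82,W)-plane(w,a,82,W);print('edge heading',np.arctan2(v[1],v[0]))
# top-view toe
yt=big(mask(t,22,34,120,80,(430,255,510,360)))
print(need([*d[:2],62],downR(.4+np.pi)))
E
```

```text
(318.875, 231.5)
[324.          88.68421053]
dot tri (array([ 438.26512613, -299.70631214,   80.87008046]), [np.float64(1.8932121582426427), np.float64(0.6476803741858994), np.float64(1.5730908635743064)])
[ 438.9786344  -298.27872321   80.87008046] [ 541.23438812 -257.28505299    8.        ] len 110.16678340886865 heading 0.3812764254314195
edge heading 0.3955647769811847
edge heading 0.39425142365277566
(array([  7.5,  -1.2, 143.2]), array([-0.004,  0.006,  0.016]))
```

In the tool's units: 30 mm is 0.48, 25 mm is 0.4, 0.025 rad / 3.1416 = 0.008.

Emit:
nudge_tcp(moves="0.064,-0.016,0.48,0,0,0.008,1 | 0.048,0,0.48,0,0,0,1 | 0,0,0.48,0,0,0,1 | 0,0,0.4,0,0,0,1 | 0,0,0.24,0,0,0,1 | 0,0,0.16,0,0,0,1 | 0,0,0,0,0,0,1")

```text
t: 12.08
ee_pos: [438.8, -298.9, 65.4]
ee_rot: [-0.001, 0.981, 0.193, -0.004]
contact_force: [-0.3, 0.5, 1.0]
opening: 0.998
finger_force: 0.0
```

Emit:
nudge_tcp(moves="0,0,0,0,0,0,0 | 0,0,0,0,0,0,0 | 0,0,0,0,0,0,0 | 0,0,0,0,0,0,0 | 0,0,0,0,0,0,0 | 0,0,0,0,0,0,0 | 0,0,0,0,0,0,0")

```text
t: 12.95
ee_pos: [439.5, -299.4, 67.0]
ee_rot: [-0.001, 0.981, 0.193, -0.003]
contact_force: [-3.3, 2.1, 6.5]
opening: 0.476
finger_force: 60.8
```

```bash
python3 log.py; python3 - <<'E'
from h import *
print(R.from_matrix(pose()[:3,:3].T@downR(.39+np.pi)).as_rotvec())
E
```

```text
q [-0.692  0.115  1.845 -0.004  1.186  0.492]
[-0.00233336  0.00553116 -0.00170519]
```

The grip is good. I'll lift and swing out wide of the hoop.

Emit:
nudge_tcp(moves="0,0,-0.32,0,0,0,0 | 0,0,-0.64,0,0,0,0 | 0,0,-0.64,0,0,0,0 | 0.32,-0.048,-0.32,0,0,0,0 | 0.64,-0.096,0,0,0,0,0 | 0.72,-0.112,0,0,0,0,0 | 0.72,-0.112,0,0,0,0,0 | 0.72,-0.112,0,0,0,0,0 | 0.72,-0.112,0,0,0,0,0 | 0.72,-0.112,0,0,0,0,0")

```text
t: 14.2
ee_pos: [687.8, -149.6, 183.5]
ee_rot: [-0.001, 0.981, 0.193, -0.004]
contact_force: [0.3, -0.5, -2.4]
opening: 0.474
finger_force: 61.6
```

Emit:
nudge_tcp(moves="0,0,0,0,0,0.0382,0 | 0,0,0,0,0,0.0382,0 | 0,0,0,0,0,0,0")

```text
t: 14.58
ee_pos: [686.6, -150.3, 183.3]
ee_rot: [-0.001, 0.997, 0.075, -0.004]
contact_force: [-0.1, -0.4, -2.7]
opening: 0.479
finger_force: 61.6
```

```bash
python3 log.py
python3 - <<'E'
from h import *
t=r.capture('top');s=r.capture('scene')
C=np.zeros((600,800,3),np.uint8)
C[:600,:400]=cv2.resize(t['color'][145:295,275:375],None,fx=4,fy=4,interpolation=2)
C[:480,400:]=cv2.resize(s['color'][265:385,255:355],(400,480),interpolation=2)
cv2.imwrite('pics/bed.png',C[:,:,::-1]);print(need([667.7,29.2,166],downR(.151+np.pi)))
E
```

```text
q [-2.880e-01  4.470e-01  1.224e+00 -1.000e-03  1.478e+00  1.134e+00]
(array([   8.4, -180.5,   18. ]), array([-0.002,  0.007, -0.   ]))
```

View pics/bed.png

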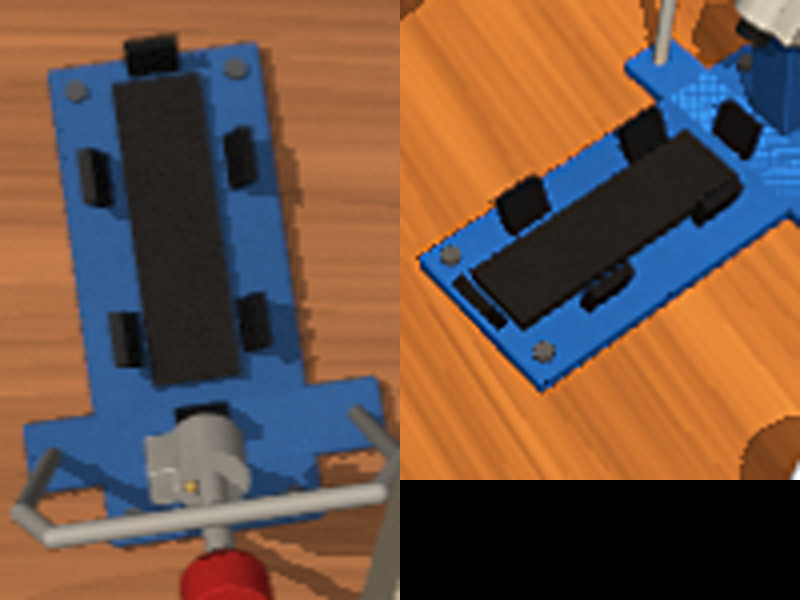

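The top crop shows the rubber corners at (115,85), (197,73), (240,377) and (155,387). The toe stop's inner edge is near (155,73) and the heel stop's near (203,405), with side stops at (95,178), (240,158), (127,338) and (255,322). The scene crop shows the same corners at (522,328), (470,272), (685,133) and (743,186). Next I locate the bed from these.

```bash
python3 - <<'E'
from h import *
t=r.capture('top');s=r.capture('scene')
ft=lambda x,y:(274.6+x/4,144.6+y/4); fs=lambda x,y:(254.6+(x-400)/4,264.6+y/4)
ct=[(115,85),(197,73),(240,377),(155,387)];cs=[(522,328),(470,272),(685,133),(743,186)]
P=[]
for a,b in zip(ct,cs):
    p,e=tri([ray(t,ft(*a)),ray(s,fs(*b))]);P.append(p);print(p.round(1),e[0].round(1),'top@20',plane(t,ft(*a),20)[:2].round(1),'scene@20',plane(s,fs(*b),20)[:2].round(1))
P=np.array(P);print('centre',P.mean(0));v=P[0]+P[1]-P[2]-P[3];yaw=np.arctan2(v[1],v[0]);print('yaw',yaw)
v=sum(plane(t,ft(*ct[i]),20)*sg for i,sg in((0,1),(1,1),(2,-1),(3,-1)));print('yaw top',np.arctan2(v[1],v[0]))
u=np.array([np.cos(yaw),np.sin(yaw)])
toe=plane(t,ft(155,73),22)[:2];heel=plane(t,ft(203,405),36)[:2];print('toe',toe,'heel',heel,'dist',(toe-heel)@u,'mid',(toe+heel)/2)
print('side mid ball',plane(t,ft(168,168),35)[:2],'heel',plane(t,ft(191,330),35)[:2])
b=big(mask(t,100,125,100,40,(270,140,390,300)));
for n,p in(('c1',(50,70)),('c2',(258,43))):print(n,plane(t,ft(*p),12)[:2])
E
```

```text
[763.5  67.8   9.8] 0.4 top@20 [761.8  67. ] scene@20 [766.2  74.5]
[771.1  21.1  15.3] 1.1 top@20 [769.2  21.6] scene@20 [773.2  23.5]
[602.2  -5.9  10.7] 1.4 top@20 [600.6  -4.9] scene@20 [ 6.075e+02 -3.000e-01]
[593.7  43.2   4.2] 1.6 top@20 [594.3  41.8] scene@20 [599.7  54.4]
centre [682.63091082  31.55307112  10.01061086]
yaw 0.1511294586854949
yaw top 0.1529257026320349
toe [768.39570433  44.88786585] heel [584.2201277   15.13612127] dist 186.55554970044957 mid [676.30791602  30.01199356]
side mid ball [713.2831766   36.40907034] heel [624.87451149  22.33945192]
c1 [771.41104679 104.07776768]
c2 [788.40069965 -12.15200588]
```

The rows are not in the units I measure in: shifts go in shares of 62.5 mm and turns go in shares of 180 degrees. I convert before sending: -40 mm is -0.64, -30 mm is -0.48.

Emit:
nudge_tcp(moves="0.24,-0.48,0,0,0,0,0 | 0,-0.64,0,0,0,0,0 | 0,-0.64,0,0,0,0,0 | 0,-0.64,0,0,0,0,0 | 0,-0.48,0,0,0,0,0 | -0.192,0,0,0,0,0,0 | 0,0,0,0,0,0,0 | 0,0,0,0,0,0,0")

```text
t: 15.78
ee_pos: [663.6, 27.4, 184.6]
ee_rot: [-0.001, 0.997, 0.074, -0.003]
contact_force: [-0.2, -0.2, -3.2]
opening: 0.471
finger_force: 61.6
```

```bash
python3 log.py
python3 - <<'E'
from h import *
print(need([662.5,28.4,183],downR(.152+np.pi)))
w=r.capture('wrist');cv2.imwrite('pics/w4.png',w['color'][:,:,::-1])
E
```

```text
q [-3.600e-02  3.400e-01  1.356e+00  1.000e-03  1.451e+00  1.387e+00]
(array([-1. , -1.1,  1.6]), array([-0.002,  0.006, -0.004]))
```

View pics/w4.png

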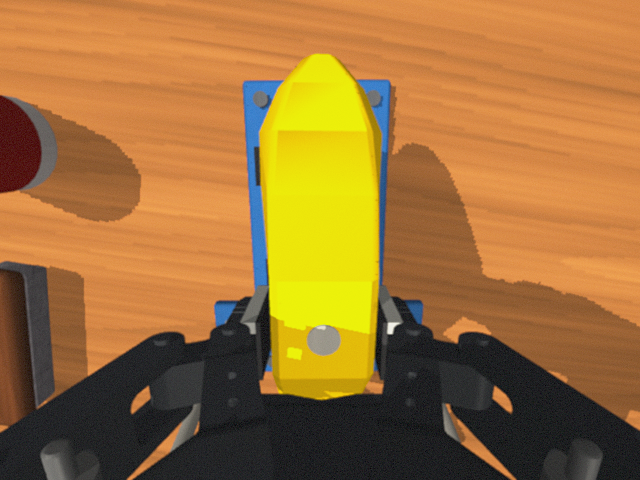

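The last is held level, toe tip at (322,55). The base's far corners are at (245,81) and (390,81), and the left ball stop shows at (257,165). I'll check the offset relative to the wrist camera, which cancels the camera bias.

```bash
python3 - <<'E'
from h import *
T=pose();w=r.capture('wrist');W=T@w['hand_eye']
a,b=(plane(w,p,12,W) for p in((245,81),(390,81)));print(a,b,np.linalg.norm(a-b))
yaw=np.arctan2(*(a-b)[[1,0]])-np.pi/2;u=np.array([np.cos(yaw),np.sin(yaw)]);m=((a+b)/2)[:2];print('yaw',yaw,'mid',m)
z=T[2,3]-66+8;p=plane(w,(322,55),z,W)[:2];print('toe',p,'toe rel TCP in tool',T[:3,:3].T@np.r_[p-T[:2,3],0])
u=np.array([np.cos(.152),np.sin(.152)]);print('bed from wrist',m-105*u,'TCP target',m-120*u)
E
```

```text
[772.94182304 104.50003246  12.        ] [789.86271625 -10.26993104  12.        ] 116.01060791377772
yaw 0.14637860608537645 mid [781.40226965  47.11505071]
toe [773.28830979  42.43413516] toe rel TCP in tool [110.62249404   1.22857952  -0.70481839]
bed from wrist [677.61289609  31.2164364 ] TCP target [662.78584273  28.94520578]
```

In the tool's units: 20 mm is 0.32, 15 mm is 0.24.

Emit:
nudge_tcp(moves="-0.048,-0.016,0.16,0,0,0,0 | 0,0,0.32,0,0,0,0 | 0,0,0.24,0,0,0,0 | 0,0,0.192,0,0,0,0 | 0,0,0.128,0,0,0,0 | 0,0,0.096,0,0,0,0 | 0,0,0.096,0,0,0,0 | 0,0,0.096,0,0,0,0 | 0,0,0,0,0,0,0")

```text
t: 17.0
ee_pos: [659.2, 28.6, 100.8]
ee_rot: [-0.001, 0.997, 0.074, -0.004]
contact_force: [-0.1, 0.0, -2.8]
opening: 0.471
finger_force: 61.6
```

Emit:
nudge_tcp(moves="0,0,0.064,0,0,0,0 | 0,0,0.064,0,0,0,0 | 0,0,0,0,0,0,0")

```text
t: 17.38
ee_pos: [659.2, 28.6, 92.8]
ee_rot: [-0.001, 0.997, 0.074, -0.004]
contact_force: [-0.7, -0.5, -2.7]
opening: 0.471
finger_force: 61.6
```

```bash
python3 log.py
python3 - <<'E'
from h import *
T=pose();s=r.capture('scene');w=r.capture('wrist')
C=np.zeros((500,800,3),np.uint8);C[:480,:400]=cv2.resize(s['color'][240:360,255:355],(400,480),interpolation=2);C[:480,400:]=cv2.resize(w['color'][:,120:520],(400,480))
cv2.imwrite('pics/p1.png',C[:,:,::-1])
E
```

```text
q [-3.500e-02  4.070e-01  1.446e+00  1.000e-03  1.296e+00  1.388e+00]
```

View pics/p1.png

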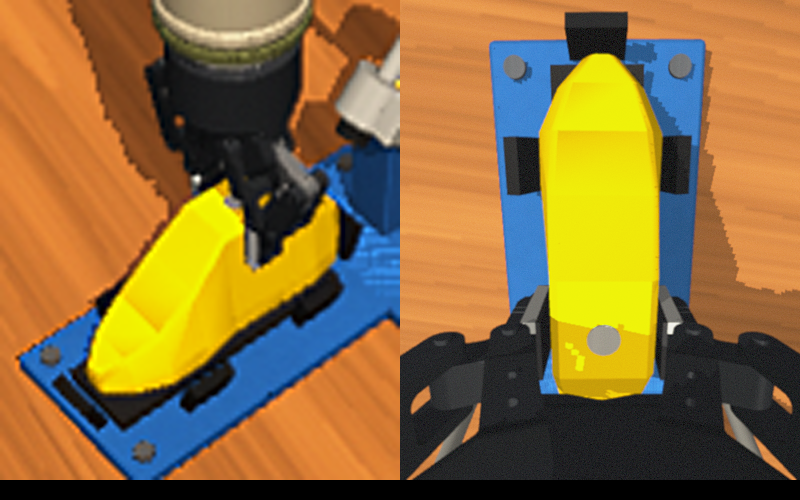

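The last sits centred between the side stops, with its toe just at the toe stop's inner edge. I'll ease it down and watch the force.

In the tool's units: 2 mm is 0.032.

Emit:
nudge_tcp(moves="0,0,0.032,0,0,0,0 | 0,0,0.032,0,0,0,0 | 0,0,0,0,0,0,0")

```text
t: 17.85
ee_pos: [659.3, 28.6, 89.1]
ee_rot: [-0.001, 0.997, 0.074, -0.004]
contact_force: [-0.5, -0.4, -3.2]
opening: 0.478
finger_force: 61.6
```

Emit:
nudge_tcp(moves="0,0,0.032,0,0,0,0 | 0,0,0,0,0,0,0")

```text
t: 18.1
ee_pos: [659.5, 28.5, 87.3]
ee_rot: [-0.001, 0.997, 0.074, -0.004]
contact_force: [-0.4, -0.6, -2.9]
opening: 0.48
finger_force: 61.6
```

Emit:
nudge_tcp(moves="0,0,0.016,0,0,0,0 | 0,0,0,0,0,0,0")

```text
t: 18.35
ee_pos: [659.6, 28.6, 87.0]
ee_rot: [-0.001, 0.997, 0.074, -0.003]
contact_force: [-4.0, -0.2, 2.9]
opening: 0.474
finger_force: 62.4
```

In the tool's units: -1.5 mm is -0.024, 0.5 mm is 0.008.

Emit:
nudge_tcp(moves="-0.024,0,0.008,0,0,0,0 | 0,0,0.008,0,0,0,0 | 0,0,0,0,0,0,0")

```text
t: 18.73
ee_pos: [659.4, 28.5, 87.0]
ee_rot: [-0.001, 0.997, 0.074, -0.002]
contact_force: [1.2, 2.6, 5.9]
opening: 0.475
finger_force: 62.8
```

Emit:
nudge_tcp(moves="0,0,0,0,0,0,1 | 0,0,0,0,0,0,1 | 0,0,0,0,0,0,1 | 0,0,0,0,0,0,1 | 0,0,0,0,0,0,1 | 0,0,0,0,0,0,1")

```text
t: 19.48
ee_pos: [658.0, 28.3, 85.4]
ee_rot: [-0.001, 0.997, 0.074, -0.004]
contact_force: [0.4, 0.6, 0.1]
opening: 1.0
finger_force: 0.0
```

Emit:
nudge_tcp(moves="0,0,-0.32,0,0,0,1 | 0,0,-0.64,0,0,0,1 | 0,0,-0.64,0,0,0,1 | 0,0,-0.64,0,0,0,1 | 0,0,-0.64,0,0,0,1 | 0,0,-0.64,0,0,0,1 | 0,0,0,0,0,0,1")

```text
t: 20.35
ee_pos: [661.5, 28.1, 312.8]
ee_rot: [-0.0, 0.997, 0.074, 0.002]
contact_force: [0.1, -1.3, -0.1]
opening: 0.999
finger_force: 0.0
```

```bash
python3 - <<'E'
from h import *
T=pose();w=r.capture('wrist');W=T@w['hand_eye'];s=r.capture('scene')
C=np.zeros((500,800,3),np.uint8);C[:480,:400]=cv2.resize(s['color'][220:340,275:375],(400,480),interpolation=2);C[:480,400:]=cv2.resize(w['color'][:,120:520],(400,480))
cv2.imwrite('pics/p2.png',C[:,:,::-1])
h=cv2.cvtColor(w['color'],cv2.COLOR_RGB2HSV)
y=big(mask(w,22,34,120,80,(220,40,420,400)));print(cv2.boundingRect(y))
print(need([662.5,28.4,300],downR(.152+np.pi)))
E
```

```text
(294, 114, 54, 163)
(array([2.6, 0.1, 7.3]), array([-0.001,  0.004, -0.004]))
```

View pics/p2.png

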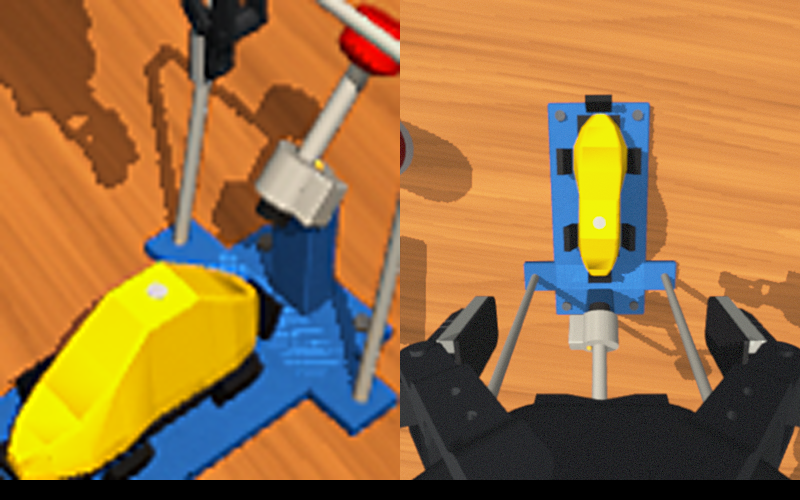

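The last is seated between all six stops and upright (wrist rows 114–277), and the knob is still out. I'm going back to the knob with the original wrist orientation, which keeps the camera away from the hoop.

In the tool's units: -41 mm is -0.656, -0.185 rad / 3.1416 = -0.0589.

Emit:
nudge_tcp(moves="-0.656,0,0,0,0,0,1 | -0.656,0,0,0,0,0,1 | -0.656,0,0,0,0,0,1 | -0.656,0,0,0,0,0,1 | 0,0,0,0,0,-0.0589,1 | 0,0,0,0,0,-0.0589,1 | 0,0,0,0,0,-0.0589,1 | 0,0,0,0,0,-0.0589,1 | 0,0,0,0,0,-0.0589,1 | 0,0,0,0,0,-0.0589,1")

```text
t: 21.7
ee_pos: [496.6, 4.0, 305.2]
ee_rot: [-0.003, 0.807, 0.591, -0.004]
contact_force: [-0.1, 0.9, -0.1]
opening: 0.998
finger_force: 0.0
```

Emit:
nudge_tcp(moves="0,0,0,0,0,-0.0589,1 | 0,0,0,0,0,-0.0589,1 | 0,0,0,0,0,-0.0589,1 | 0,0,0,0,0,-0.0589,1 | 0,0,0,0,0,-0.0589,1 | 0,0,0,0,0,-0.0589,1 | 0,0,0,0,0,-0.0589,1 | 0,0,0,0,0,-0.0589,1 | 0,0,0,0,0,-0.0589,1 | 0,0,0,0,0,-0.0589,1")

```text
t: 22.95
ee_pos: [496.5, 4.0, 305.2]
ee_rot: [-0.005, 0.014, 1.0, 0.0]
contact_force: [0.1, -0.8, 0.1]
opening: 0.998
finger_force: 0.0
```

Emit:
nudge_tcp(moves="0,0,0,0,0,-0.0589,1 | 0,0,0,0,-0.0541,0,1 | 0,0,0,0,-0.0541,0,1 | 0,0,0,0,-0.0541,0,1 | 0,0,0,0,-0.0541,0,1 | 0,0,0,0,0,0,1")

```text
t: 23.7
ee_pos: [494.3, 3.9, 301.2]
ee_rot: [0.327, -0.07, 0.942, 0.026]
contact_force: [1.2, 0.0, 0.3]
opening: 0.997
finger_force: 0.0
```

```bash
python3 log.py
python3 - <<'E'
from h import *
Rk=knobR(.151);print(need([495.2,4,300],Rk),need([495.2,4,198.9],Rk))
w,W,el,rad=knobw();a=-Rk[:,2];print(el,rad)
P=np.array([521.,7.6,165.5])+58*a;o,d=ray(w,el[0],W);print('miss',(o+d*((P-o)@d))-P)
E
```

```text
q [-0.289 -0.862  2.289  0.301  1.113 -2.058]
(array([ 0.1, -0. ,  1.5]), array([ 0.002, -0.03 , -0.003])) (array([62.7, -0.4, 80.9]), array([ 0.002, -0.03 , -0.003]))
((321.7977600097656, 152.70541381835938), (75.44281005859375, 76.8612289428711), 176.9409942626953) 39.18889617919922
miss [0.04021567 0.17719143 0.05344939]
```

In the tool's units: 16 mm is 0.256, 14 mm is 0.224, -0.03 rad / 3.1416 = -0.0095.

Emit:
nudge_tcp(moves="0,0,0,0,-0.0095,0,1 | 0.208,0,0.256,0,0,0,1 | 0.208,0,0.256,0,0,0,1 | 0.208,0,0.256,0,0,0,1 | 0.192,0,0.224,0,0,0,1 | 0.144,0,0.176,0,0,0,1 | 0.08,0,0.096,0,0,0,1 | 0,0,0,0,0,0,1")

```text
t: 24.75
ee_pos: [498.7, 4.4, 203.7]
ee_rot: [0.343, -0.071, 0.936, 0.027]
contact_force: [0.9, -0.1, 0.5]
opening: 1.005
finger_force: 0.0
```

```bash
python3 log.py
python3 - <<'E'
from h import *
Rk=knobR(.151);print(need([495.2,4,198.9],Rk))
E
```

```text
q [-0.297 -0.853  2.474  0.367  0.903 -2.155]
(array([5.8, 0.1, 1.4]), array([ 0.002,  0.004, -0.001]))
```

Now grip the knob and push it home.

In the tool's units: 5 mm is 0.08, 1 mm is 0.016.

Emit:
nudge_tcp(moves="0.08,0,0.016,0,0,0,1 | 0,0,0,0,0,0,0 | 0,0,0,0,0,0,0 | 0,0,0,0,0,0,0 | 0,0,0,0,0,0,0 | 0,0,0,0,0,0,0 | 0,0,0,0,0,0,0")

```text
t: 25.62
ee_pos: [495.7, 4.9, 200.8]
ee_rot: [0.343, -0.071, 0.936, 0.028]
contact_force: [-2.9, 6.0, 1.9]
opening: 0.47
finger_force: 60.2
```

Emit:
nudge_tcp(moves="0,0,0.112,0,0,0,0 | 0,0,0.128,0,0,0,0 | 0,0,0.128,0,0,0,0 | 0,0,0.128,0,0,0,0 | 0,0,0.112,0,0,0,0 | 0,0,0.08,0,0,0,0 | 0,0,0.048,0,0,0,0 | 0,0,0,0,0,0,0")

```text
t: 26.62
ee_pos: [524.9, 9.5, 166.5]
ee_rot: [0.343, -0.072, 0.936, 0.028]
contact_force: [-36.3, 2.5, 25.0]
opening: 0.471
finger_force: 66.0
```

```bash
python3 log.py
```

```text
q [-0.257 -0.68   2.452  0.391  0.75  -2.184]
```

In the tool's units: -15 mm is -0.24, -14 mm is -0.224.

Emit:
nudge_tcp(moves="0,0,0,0,0,0,1 | 0,0,0,0,0,0,1 | 0,0,0,0,0,0,1 | 0,0,0,0,0,0,1 | 0,0,0,0,0,0,1 | 0,0,-0.24,0,0,0,1 | 0,0,-0.24,0,0,0,1 | 0,0,-0.224,0,0,0,1 | 0,0,0,0,0,0,1")

```text
t: 27.75
ee_pos: [497.4, 3.7, 200.1]
ee_rot: [0.345, -0.071, 0.936, 0.026]
contact_force: [0.3, 0.5, -0.6]
opening: 1.0
finger_force: 0.0
```

Emit:
nudge_tcp(moves="-0.08,0,-0.096,0,0,0,1 | -0.16,0,-0.192,0,0,0,1 | -0.208,0,-0.24,0,0,0,1 | -0.208,0,-0.24,0,0,0,1 | -0.208,0,-0.24,0,0,0,1 | -0.208,0,-0.24,0,0,0,1 | 0,0,0,0,0,0,1")

```text
t: 28.62
ee_pos: [498.4, 3.7, 304.5]
ee_rot: [0.345, -0.071, 0.936, 0.026]
contact_force: [0.2, 0.0, -0.1]
opening: 1.001
finger_force: 0.0
```

```bash
python3 - <<'E'
from h import *
s=r.capture('scene');t=r.capture('top');ks=big(mask(s,172,6,170,80,(310,200,390,280)));print(cv2.boundingRect(ks),'home was 350,237,19,18')
C=np.zeros((480,800,3),np.uint8);C[:,:440]=cv2.resize(s['color'][230:350,275:385],(440,480),interpolation=2);C[:,440:]=cv2.resize(t['color'][145:305,265:385],(360,480),interpolation=2)
cv2.imwrite('pics/p3.png',C[:,:,::-1])
E
```

```text
(350, 237, 19, 18) home was 350,237,19,18
```

View pics/p3.png

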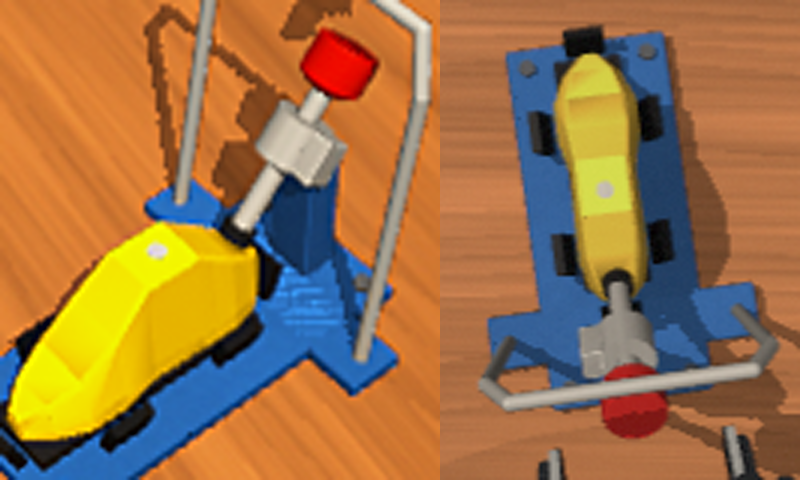

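The knob is home: the red head's box in the scene view, (350,237,19,18), is the same as at the start. The clamp pad is over the heel, the last is seated, and the gripper is clear.

```bash
python3 -c "
from bench import r
print(r.finish_job())"
```

```text
the job is handed in; nothing more can be done
None
```

The job is handed in: the last is seated in the bed with its toe away from the knob, the knob is back home with its clamp pad over the heel, and the gripper is clear; no pass/fail verdict was returned.

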